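# Stand a stone slice in its display stand

### The job

Put the flat stone slice on show: first lean it on the sloping wooden rest with its straight foot on the ledge and let go, then take it afresh by its rounded top and lower it in your grip, foot first, all the way down into the slot of the wooden stand, and leave it standing upright there. Do not shift or knock over the torch, the dark viewing stone on its little stand or the green stone.

Things in the scene. Friction and masses are not known exactly. Their poses are not given: they have to be found in the camera images.
- slab_center (a point): Centre of the loose grey stone slice with banded faces, 130 x 60 x 12 mm, about 0.24 kg. One end is cut straight (the foot), the other is a half circle (the rounded top); the sides are parallel for the 100 mm next to the foot. Axes: x along the length from foot to rounded top, y across the width, z normal to the faces. It starts lying flat on the table, z up.
- slab_foot (a point): Middle of the straight foot face of the stone slice, 65 mm from its centre against its x axis; same axes.
- rest: The sloping rest, a small fixed dark wooden easel: base 100 x 56 mm, a board 44 mm wide and 75 mm long that slopes at 48 degrees from the level, and at its lower end a ledge square to the board, standing out 16 mm. Origin on the table under the middle of the base; x level, to the uphill side; y level, across the board; z up.
- rest_seat (a point): Where the centre of the slice comes when it leans properly on the rest; axes as rest. The upper 55 mm of a slice that leans there stand out free beyond the board, with open room behind them.
- rest_ledge (a point): Inner corner of the rest, where the face of its sloping board meets the ledge, in mid-width, 16 mm above the table; axes as rest. A leaning slice has the lower edge of its foot here and rises from here, 48 degrees above the x axis.
- stand_slot (a point): Middle of the slot's mouth in the top of the fixed dark wooden stand (block about 66 x 106 mm in all, top 42 mm above the table). The slot is 14.5 mm wide along the stand's x axis, 65 mm long along its y axis, 26 mm deep, closed at the ends, with a 3 mm chamfer round the mouth; z up.
- stand_floor (a point): Middle of the slot's floor, 26 mm below the mouth and 16 mm above the table; same axes as the stand.
- torch: Bystander: black metal torch lying on the table, 110 mm long, 29 mm thick; origin under its middle, y along it.
- view_stone: Bystander: dark viewing stone glued on a small carved wooden stand, 46 x 59 x 102 mm high; origin under its middle, z up.
- green_stone: Bystander: green stone, 40 x 50 x 34 mm high; origin under its middle.
- slab: The stone slice itself, origin in the middle of the face it starts lying on, axes as slab_center.
Not all that is in view belongs to the job. Leave any purple look-alike of the part that bears stand_slot alone.

How it is judged:
By the outcome, as a careful person would: the job done as asked, in the order asked, and still so for the second after the job is handed in, with the robot touching nothing.
It also fails if it takes over 64 s, if anything falls off the work surface, if the arm or the gripper's body presses on something with over 40 N, if the wrist force passes 120 N, or if a joint passes its speed limit or range.

### The arm

A 7-joint arm with a two-finger parallel gripper is mounted at the origin on a cart in front of the work surface, level with it; the furniture and walls round the work are solid. World frame = base frame: x ahead of the robot, y to its left, z up, the work surface at z = 0. Lengths are in m, angles in degrees, forces in N, time in s.
With the tool pointing down it reaches from about 0.35 to 0.775 m from the base axis. Payload 3.1 kg.
Tool frame: the origin (TCP) lies midway between the tips of the shut fingers; the grasp point (between the pads) lies 19 mm behind it (ctrl.pinch_z is the distance from the TCP to the grasp point, in m); y points along the fingers, z is the direction in which the jaws open and shut, and the axes are right-handed (so a half turn about y gives the same grasp; the last joint's range is limited). The gripper opens to 85 mm and grips with 20 to 120 N. Pads are 22 mm wide; open, the fingers measure 114 mm over their backs; the gripper's body (76 mm by 85 mm) begins 54 mm behind the grasp point. The pads swing forward as they close: fully open they stand 13 mm farther back than shut.
Start: joints at [-79.395, 17.813, 0.802, 86.603, -0.252, 75.585, -1.558], TCP at [0.124, 0.536, 0.231] pointing down, gripper open.
Joint ranges: [-154.91, 154.91], [-16.99, 109.72], [-72.82, 74.43], [7.12, 147.25], [-82.49, 262.49], [11.32, 116.49], [-174.64, 174.64]. Speed limits (degrees/s): [159.86, 159.86, 180, 180, 180, 180, 180].

### API

Orientations are given as a 3x3 rotation matrix whose columns are the frame's x, y, z axes.
In Python, from plant import sense, eyes, ctrl gives the robot as it stands.
- The arm moves only by the tool move_arm, never from a script. Its argument "commands" is a list that holds one entry, the list of rows, each a list of 7 numbers: the turn, a rotation vector about the tool's x, y, z in degrees, then the shift along the tool's x, y, z in m, then the opening, from 0 (shut) to 1 (fully open). A call has 1 to 20 rows; each row shifts and turns the commanded pose from where the row before left it, along the tool's axes as they then stand; what a row does not reach is not made up. A row lasts 1/8 s, in which the tool goes at most 62.5 mm and 10.7 degrees, less where a joint would pass 70% of its speed; a pose out of reach is approached as far as the arm can. A call with a gripper value outside its range is refused whole. The fingers move at their own pace and stop on an object; the grip force is fixed at half the most. Time passes only in rows, so rows that do not move let the fingers close. It gives the time, the measured TCP pose, the force and the opening at its end, in the units of the state.
- sense(): the state, without advancing time (a new reading comes with each control period).
- eyes.grab_frame(name): name is "scene" or "top"; returns the picture (384x512x3 uint8, red, green, blue); there is no depth.
- eyes.camera_model(name): a dict with "fx", "fy", "cx", "cy" (pixels), "k1" (the pictures are not rectified: a ray, as slopes to the right and down, at radius r is drawn at 1 + k1 r^2 times it, then the intrinsics apply), "rvec" (rotation vector, rad) and "tvec" (3), from world to camera coordinates, as OpenCV has them. Camera axes: x right, y down, z forward; pixel columns grow to the right and rows downward; lengths in m; the calibration is good to about 2 mm. A picture is of the moment at which its call begins. camera_model takes no time and is no camera call.
- ctrl.job_done(): hands the job in, once; it reports no verdict.
The state is a dict: "time_s": time; "q": joint angles; "joint_velocities": joint speeds; "effort": joint torques, N m; "tool_pos": TCP position; "ee_rot": TCP orientation; "wrist_force": force on the tool from outside, world axes, zero at the start; "wrist_torque": the same for the moment, N m; "finger_gap": finger opening in m.
Only numpy, scipy, OpenCV 4.12 (cv2) and the standard library are available. Lean on these libraries where they do the work, as an engineer would, in place of code of your own. Each camera call takes 0.05 s, during which the arm holds its last target. There are 200 camera calls.

## Working session

There is one attempt and no reset: what is moved stays moved. The work goes in short steps, Python scripts to look and compute and a tool call to move; the robot and the scene stay as the last step left them, time stands still between calls to the robot, and variables do not carry over. Pictures are saved under pics/ and viewed, about 8 in all and at most 12, crops included, and the job is handed in when it is done.

Besides the shell and the picture viewer there is one more tool, called after "Emit:" as name(argument=value, ...) on one line, values as JSON. move_arm: Moves the arm, as the interface text tells. Its arguments: {"type":"object","properties":{"commands":{"type":"array","items":{"type":"array","items":{"type":"array","items":{"type":"number"}}}}},"required":["commands"]}

```bash
mkdir -p pics; ls
python3 - <<'E'
from plant import sense, eyes, ctrl
import cv2, numpy as np
np.set_printoptions(precision=4,suppress=True)
for n in("scene","top"):
    cv2.imwrite(f"pics/{n}0.png",cv2.resize(eyes.grab_frame(n)[:,:,::-1],(800,600),interpolation=cv2.INTER_CUBIC)); print(n,eyes.camera_model(n))
s=sense();print(s["tool_pos"],s["ee_rot"],s["finger_gap"],s["time_s"],ctrl.pinch_z)
E
```

```text
pics
scene {'fx': 359.72052649812406, 'fy': 359.72052649812406, 'cx': 258.30112943370864, 'cy': 195.43775456996767, 'k1': -0.011108704585478356, 'rvec': array([ 2.1505, -0.7401,  0.3836]), 'tvec': array([-0.3469,  0.3405,  0.8618])}
top {'fx': 397.5883953028184, 'fy': 397.5883953028184, 'cx': 259.2864296693307, 'cy': 190.95929450002643, 'k1': 0.03208988062801304, 'rvec': array([ 2.2006, -2.1768,  0.0654]), 'tvec': array([0.1023, 0.5366, 1.1381])}
[0.1235 0.5353 0.2303] [[ 0.9744 -0.0004  0.2248]
 [-0.2248 -0.0021  0.9744]
 [ 0.0001 -1.     -0.0021]] 0.08515723343294401 0.1 0.0187
```

View pics/scene0.png

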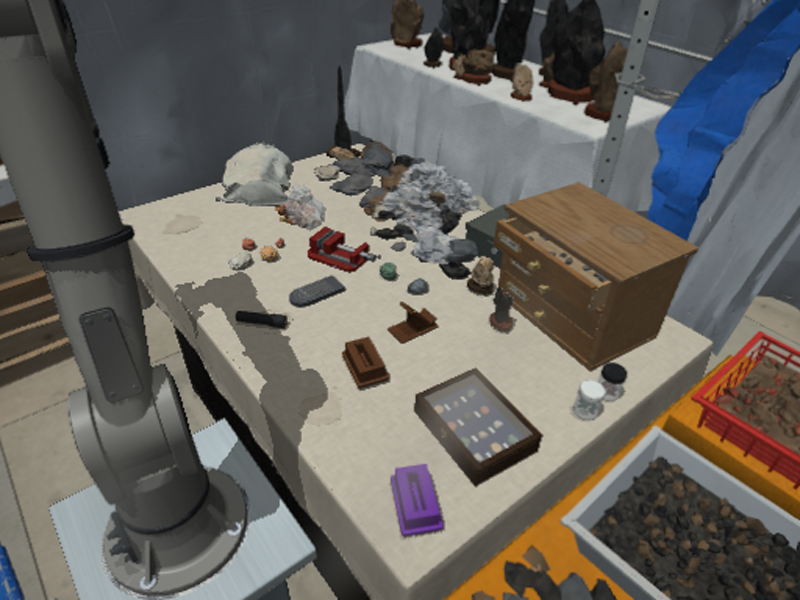

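View pics/top0.png

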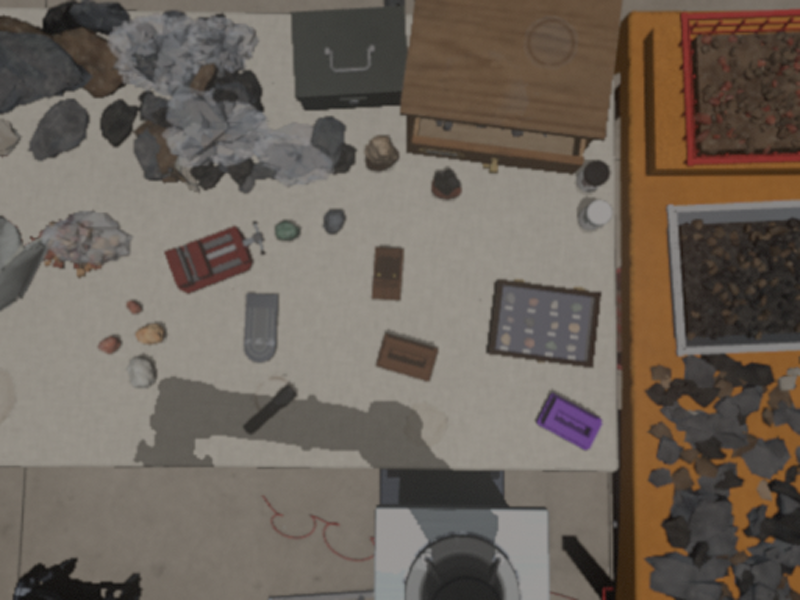

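The top view (800x600) shows the slab at (262,326) with its rounded end toward the robot, the rest at (388,272), the stand at (407,356), the torch at (270,408), the view stone at (446,183) and the green stone at (287,230). The purple decoy is at (569,421).

```bash
cat > h.py <<'E'
from plant import sense, eyes, ctrl
import cv2, numpy as np
np.set_printoptions(precision=4,suppress=True)
def cam(n):
    m=eyes.camera_model(n);K=np.array([[m["fx"],0,m["cx"]],[0,m["fy"],m["cy"]],[0,0,1]])
    return K,np.array([m["k1"],0,0,0,0.]),m["rvec"],m["tvec"]
def ray(n,p):
    K,d,r,t=cam(n);R=cv2.Rodrigues(r)[0]
    u=cv2.undistortPoints(np.array(p,float).reshape(-1,1,2),K,d)[:,0]
    return -R.T@t,np.c_[u,np.ones(len(u))]@R
def onz(n,p,z):
    c,v=ray(n,p);return c+v*((z-c[2])/v[:,2])[:,None]
def proj(n,P):
    K,d,r,t=cam(n);return cv2.projectPoints(np.array(P,float).reshape(-1,3),r,t,K,d)[0][:,0]
def save(name,img,roi,f):
    x,y,w,h=roi;cv2.imwrite(name,cv2.resize(img[y:y+h,x:x+w,::-1],None,fx=f,fy=f,interpolation=cv2.INTER_CUBIC))
E
python3 - <<'E'
from h import *
t=eyes.grab_frame("top");s=eyes.grab_frame("scene")
# montage crops: top 225..295 x 150..250 ; scene 
def c(im,x,y,w,h,f):return cv2.resize(im[y:y+h,x:x+w,::-1],(w*f,h*f),interpolation=cv2.INTER_CUBIC)
A=c(t,230,150,60,100,6) ;B=c(s,210,185,73,70,6)
M=np.zeros((600,800,3),np.uint8);M[:600,:360]=A;M[:420,360:798]=B
cv2.imwrite("pics/m1.png",M)
hsv=cv2.cvtColor(t,cv2.COLOR_RGB2HSV)
def blob(name,mask,roi,z):
    m=np.zeros(mask.shape,np.uint8);x,y,w,h=roi;m[y:y+h,x:x+w]=mask[y:y+h,x:x+w]*255
    cs=cv2.findContours(m,cv2.RETR_EXTERNAL,cv2.CHAIN_APPROX_NONE)[0];k=max(cs,key=cv2.contourArea)
    W=onz("top",k[:,0]+0.,z)[:,:2];r=cv2.minAreaRect((W*1000).astype(np.float32));print(name,cv2.contourArea(k),"rect mm",r, "corners",cv2.boxPoints(r).round(0).tolist());return W
S=hsv[...,1];V=hsv[...,2]
print("pix slab",t[208,167],"table",t[208,200],"stand",t[220,250],"rest",t[185,250],"shadow",t[255,220])
W=blob("slab",(S<45)&(V<125),(150,180,35,55),.012)
blob("stand",(S>90)&(V<140),(235,205,50,45),.035)
blob("rest",(S>90)&(V<140),(232,150,32,45),.02)
blob("torch",(V<60),(150,240,45,45),.015)
E
```

```text
pix slab [96 95 94] table [149 144 135] stand [86 68 55] rest [82 65 55] shadow [150 145 136]
slab 877.5 rect mm ((480.7593994140625, 376.08929443359375), (62.6529426574707, 128.8653564453125), 88.84642028808594) corners [[416.0, 346.0], [545.0, 343.0], [546.0, 406.0], [417.0, 409.0]]
stand 132.5 rect mm ((412.3839111328125, 109.25749206542969), (92.43087005615234, 23.256380081176758), 74.79328918457031) corners [[389.0, 68.0], [411.0, 62.0], [436.0, 151.0], [413.0, 157.0]]
rest 0.0 rect mm ((540.4111938476562, 158.2616729736328), (0.0, 0.0), 0.0) corners [[540.0, 158.0], [540.0, 158.0], [540.0, 158.0], [540.0, 158.0]]
torch 247.5 rect mm ((327.7112121582031, 355.51031494140625), (23.579185485839844, 108.86567687988281), 43.159610748291016) corners [[282.0, 387.0], [356.0, 308.0], [374.0, 324.0], [299.0, 403.0]]
```

View pics/m1.png

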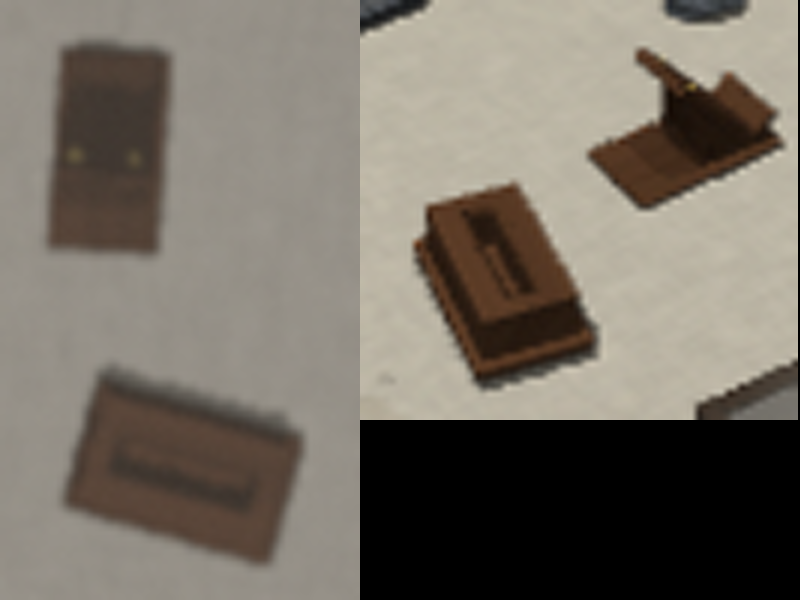

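The crop shows the rest's base with its long axis along world x, with two brass pins, and the stand with its slot at about (185,475) in the crop. I can't tell which way is uphill, so I'll test both directions by projecting them and taking a closer crop.

Run:
```python
from h import *
t=eyes.grab_frame("top");s=eyes.grab_frame("scene")
S,V=cv2.split(cv2.cvtColor(t,cv2.COLOR_RGB2HSV))[1:]
def blob(name,mask,roi,z):
    m=np.zeros(mask.shape,np.uint8);x,y,w,h=roi;m[y:y+h,x:x+w]=mask[y:y+h,x:x+w]*255
    cs=cv2.findContours(m,cv2.RETR_EXTERNAL,cv2.CHAIN_APPROX_NONE)[0];k=max(cs,key=cv2.contourArea)
    W=onz("top",k[:,0]+0.,z)[:,:2];r=cv2.minAreaRect((W*1000).astype(np.float32));print(name,cv2.contourArea(k),"rect mm",r);return r
blob("stand",(S>55)&(V<125),(235,205,50,45),.02)
r=blob("rest",(S>55)&(V<125),(232,150,32,45),.006)
c=np.r_[np.array(r[0])/1000,0];a=np.deg2rad(r[2]+(90 if r[1][1]>r[1][0] else 0));u=np.array([np.cos(a),np.sin(a),0]);u*=np.sign(u[0]);w=np.cross([0,0,1],u)
print(c,u,"scene cam",ray("scene",[[0,0]])[0],"top cam",ray("top",[[0,0]])[0])
# slot: dark pixels in mouth
d=(V<62);ys,xs=np.nonzero(d[218:236,245:278]);P=np.c_[xs+245,ys+218];print("dark",len(P),P.mean(0),onz("top",P.mean(0),.042))
big=cv2.cvtColor
def crop(im,n,x,y,ww,hh,f):
    o=cv2.resize(im[y:y+hh,x:x+ww,::-1],None,fx=f,fy=f,interpolation=cv2.INTER_CUBIC)
    o=np.clip(o*1.5,0,255).astype(np.uint8);o2=o.copy()
    for sg,col in((1,(0,255,0)),(-1,(0,0,255))):
        L=c-sg*u*.025+[0,0,.016];T=L+.075*(np.cos(np.deg2rad(48))*sg*u+np.array([0,0,np.sin(np.deg2rad(48))]))
        q=proj(n,[L+w*.022,T+w*.022,T-w*.022,L-w*.022]);cv2.polylines(o2,[((q-[x,y]+.5)*f).astype(int)],True,col,1)
    return np.hstack([o,o2])
A=crop(s,"scene",245,188,42,36,9);B=crop(t,"top",235,152,28,44,7)
M=np.zeros((650,800,3),np.uint8)[:A.shape[0]+B.shape[0]];M[:A.shape[0],:A.shape[1]]=A;M[A.shape[0]:,:B.shape[1]]=B
cv2.imwrite("pics/m2.png",M[:,:800]);print(M.shape)
```

```text
stand 695.0 rect mm ((427.3341064453125, 104.61544799804688), (101.51685333251953, 61.96045684814453), 73.31396484375)
rest 525.0 rect mm ((584.099609375, 142.65220642089844), (51.62862014770508, 96.95541381835938), 86.58192443847656)
[0.5841 0.1427 0.    ] [ 0.9982 -0.0596 -0.    ] scene cam [-0.0289 -0.5652  0.8116] top cam [0.4638 0.1051 1.1694]
dark 1 [257. 229.] [[0.4262 0.1133 0.042 ]]
(632, 800, 3)
```

View pics/m2.png

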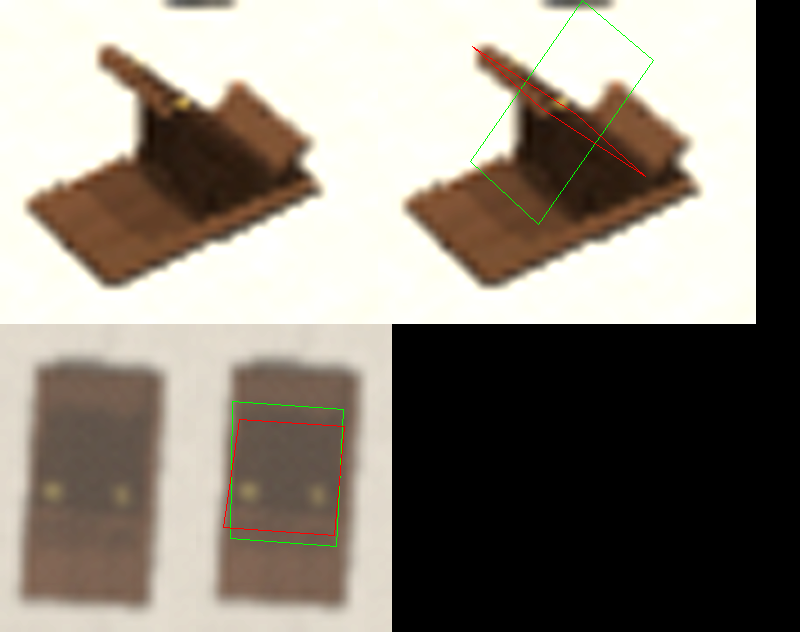

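The closer crop shows the board's upper end on the robot side (red outline) and the ledge on the far side, with its outer corners at about (238,83) and (312,143). So the rest's x axis points roughly along world -x. Next I'll work out the remaining numbers and the first move.

```bash
cat >> h.py <<'E'
from scipy.spatial.transform import Rotation as Ro
def ry(d):return Ro.from_euler('y',d,degrees=True).as_matrix()
def rz(d):return Ro.from_euler('z',d,degrees=True).as_matrix()
def tool(a,zj):
    a=np.array(a,float);a/=np.linalg.norm(a);z=np.array(zj,float);z-=a*(a@z);z/=np.linalg.norm(z);return np.c_[np.cross(a,z),a,z]
def delta(R,p,R0=None,p0=None):
    s=sense();R0=np.array(s["ee_rot"]) if R0 is None else R0;p0=np.array(s["tool_pos"]) if p0 is None else p0
    print("turn(deg)",(Ro.from_matrix(R0.T@R).as_rotvec(degrees=True)).round(2),"shift(old axes)",(R0.T@(p-p0)).round(4),"shift(new axes)",(R.T@(p-p0)).round(4))
SL=dict(c=np.array([.481,.376,.006]),yaw=178.85)
def slab_flat():return rz(SL["yaw"])
PHI=28
def grasp1(h):
    Rs=slab_flat();u=-Rs[:,0]  # away from robot
    a=np.sin(np.deg2rad(PHI))*u-np.array([0,0,np.cos(np.deg2rad(PHI))])
    R=tool(a,-Rs[:,1]);return R,SL["c"]+.004*u+np.array([0,0,-.006+h])
E
python3 - <<'E'
from h import *
print("ledge outer",onz("scene",[[271.4,197.2],[279.7,203.9]],.0267))
print("board top",onz("scene",[[257,193]],.072))
def tri(pt,ps):
    c1,v1=ray("top",[pt]);c2,v2=ray("scene",[ps]);A=np.c_[v1[0],-v2[0]];k=np.linalg.lstsq(A,c2-c1,rcond=None)[0];return c1+k[0]*v1[0],c2+k[1]*v2[0]
print("slot tri",tri((260.5,229),(232.8,227)),"top@42",onz("top",[[260.5,229]],.042),"scene@42",onz("scene",[[232.8,227]],.042))
print("green",onz("top",[[287*.64,230*.64]],.02),"view",onz("top",[[446*.64,183*.64]],.05))
for h in(.1,.001):
    R,p=grasp1(h);print(p,R.round(3).tolist());delta(R,p)
E
```

```text
ledge outer [[0.6258 0.1561 0.0267]
 [0.6249 0.1113 0.0267]]
board top [[0.5641 0.1603 0.072 ]]
slot tri (array([0.4262, 0.1035, 0.0395]), array([0.4251, 0.1043, 0.0396])) top@42 [[0.4263 0.1035 0.042 ]] scene@42 [[0.4237 0.1022 0.042 ]]
green [[0.6606 0.3297 0.02  ]] view [[0.745  0.0358 0.05  ]]
[0.485  0.3759 0.1   ] [[0.883, 0.469, 0.02], [-0.018, -0.009, 1.0], [0.469, -0.883, 0.0]]
turn(deg) [  2.94 -11.6  -27.9 ] shift(old axes) [ 0.388   0.131  -0.0743] shift(new axes) [ 0.2604  0.2867 -0.1525]
[0.485  0.3759 0.001 ] [[0.883, 0.469, 0.02], [-0.018, -0.009, 1.0], [0.469, -0.883, 0.0]]
turn(deg) [  2.94 -11.6  -27.9 ] shift(old axes) [ 0.388   0.23   -0.0743] shift(new axes) [ 0.2139  0.3741 -0.1525]
```

Emit:
move_arm(commands=[[[0,0,0,0.048,0.013,-0.009,0.85],[0,0,0,0.048,0.013,-0.009,0.85],[0,0,0,0.048,0.013,-0.009,0.85],[0,0,0,0.048,0.013,-0.009,0.85],[0,0,0,0.048,0.013,-0.009,0.85],[0,0,0,0.048,0.013,-0.009,0.85],[0,0,0,0.048,0.013,-0.009,0.85],[0,0,0,0.048,0.013,-0.009,0.85],[0.7,-2.9,-7,0,0,0,0.85],[0.7,-2.9,-7,0,0,0,0.85],[0.7,-2.9,-7,0,0,0,0.85],[0.7,-2.9,-7,0,0,0,0.85],[0,0,0,0,0,0,0.85],[0,0,0,0,0,0,0.85]]])

```text
time_s: 2.05
tool_pos: [0.4828, 0.3797, 0.1282]
ee_rot: [[0.882, 0.471, 0.022], [-0.019, -0.011, 1.0], [0.471, -0.882, -0.001]]
wrist_force: [0.9, 0.8, 0.6]
finger_gap: 0.0726
```

Run:
```python
from h import *
s=sense();print(s["tool_pos"],s["finger_gap"],s["wrist_force"],s["q"])
for h in(.03,.001):
    R,p=grasp1(h);delta(R,p)
```

```text
[0.4828 0.3797 0.1282] 0.07255501490265986 [0.945  0.7656 0.5807] [-68.1756  19.7085  18.9055 107.4989  25.5089  38.9382  19.5675]
turn(deg) [ 0.08 -0.09  0.1 ] shift(old axes) [-0.0442  0.0877 -0.0037] shift(new axes) [-0.0441  0.0878 -0.0037]
turn(deg) [ 0.08 -0.09  0.1 ] shift(old axes) [-0.0579  0.1133 -0.0036] shift(new axes) [-0.0577  0.1134 -0.0037]
```

Emit:
move_arm(commands=[[[0,0,0,-0.015,0.029,-0.0012,0.85],[0,0,0,-0.015,0.029,-0.0012,0.85],[0,0,0,-0.014,0.029,-0.0012,0.85],[0,0,0,-0.005,0.009,0,0.85],[0,0,0,-0.005,0.009,0,0.85],[0,0,0,-0.004,0.008,0,0.85],[0,0,0,0,0,0,0.85],[0,0,0,0,0,0,0.85]]])

```text
time_s: 3.05
tool_pos: [0.4839, 0.3761, 0.001]
ee_rot: [[0.882, 0.471, 0.02], [-0.018, -0.01, 1.0], [0.471, -0.882, -0.001]]
wrist_force: [0.2, 0.4, -0.4]
finger_gap: 0.0729
```

Run:
```python
from h import *
R,p=grasp1(.001);delta(R,p);print(sense()["tool_pos"])
s=eyes.grab_frame("scene");q=proj("scene",[[.48,.376,.03]])[0].astype(int);print(q)
save("pics/g1.png",s,(q[0]-50,q[1]-40,100,80),7)
```

```text
turn(deg) [0.04 0.   0.13] shift(old axes) [ 0.001   0.0005 -0.0001] shift(new axes) [ 0.001   0.0005 -0.0001]
[0.4839 0.3761 0.001 ]
[201 181]
```

View pics/g1.png

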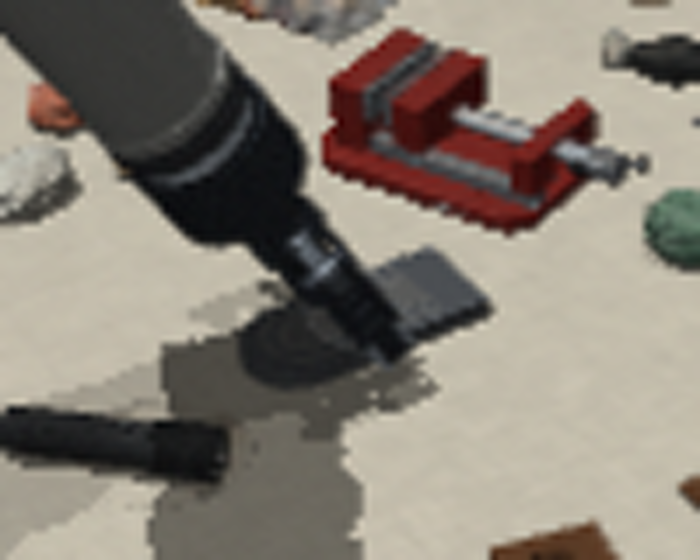

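The fingers straddle the slab near its middle, tip at about (385,350) in the crop. Closing now.

Emit:
move_arm(commands=[[[0,0,0,0,0,0,0.5],[0,0,0,0,0,0,0.5],[0,0,0,0,0,0,0.5],[0,0,0,0,0,0,0.5],[0,0,0,0,0,0,0.5],[0,0,0,0,0,0,0.5]]])

```text
time_s: 3.85
tool_pos: [0.4838, 0.3766, 0.0015]
ee_rot: [[0.882, 0.472, 0.02], [-0.018, -0.009, 1.0], [0.472, -0.882, 0.0]]
wrist_force: [-3.0, -0.0, 6.2]
finger_gap: 0.0579
```

```bash
cat >> h.py <<'E'
# grasp 1 relation (tool pose at grasp, slab flat)
RG=np.array([[.882,.471,.02],[-.018,-.010,1],[.471,-.882,-.001]]);U,_,Vt=np.linalg.svd(RG);RG=U@Vt;PG=np.array([.4839,.3761,.001])
RU=np.array([-.9982,.0596,0]);COR=np.array([.6137,.137,.016])
def lean():
    x=RU*np.cos(np.deg2rad(48))+np.array([0,0,np.sin(np.deg2rad(48))]);y=np.cross([0,0,1],RU);z=np.cross(x,y)
    return np.c_[x,y,z]
def place1(up,nrm):
    RL=lean();c=COR+RL[:,0]*(.065+up)+RL[:,2]*(.006+nrm);Rrel=slab_flat().T@RG;prel=slab_flat().T@(PG-SL["c"])
    return RL@Rrel,c+RL@prel
E
python3 - <<'E'
from h import *
s=sense();print(s["tool_pos"],s["finger_gap"],s["wrist_force"])
R1=np.array(s["ee_rot"]);p1=np.array(s["tool_pos"]);up=p1+[0,0,.12]
delta(R1,up)
for a in((.03,.04),(.003,.002)):
    R,p=place1(*a);print(p,R[:,1]);delta(R,p,R1,up)
E
```

```text
[0.4838 0.3766 0.0015] 0.05789657413968456 [-2.9608 -0.0077  6.21  ]
turn(deg) [0. 0. 0.] shift(old axes) [ 0.0566 -0.1058  0.    ] shift(new axes) [ 0.0566 -0.1058  0.    ]
[0.5826 0.139  0.1119] [-0.3398  0.0196 -0.9403]
turn(deg) [-0.21  2.31 48.03] shift(old axes) [ 0.0868  0.0573 -0.2356] shift(new axes) [ 0.1094 -0.0292 -0.2313]
[0.5725 0.1396 0.0664] [-0.3398  0.0196 -0.9403]
turn(deg) [-0.21  2.31 48.03] shift(old axes) [ 0.0564  0.0927 -0.2352] shift(new axes) [ 0.1153  0.0171 -0.2313]
```

Emit:
move_arm(commands=[[[0,0,0,0.004,-0.008,0,0.5],[0,0,0,0.013,-0.025,0,0.5],[0,0,0,0.02,-0.037,0,0.5],[0,0,0,0.02,-0.036,0,0.5],[0,0.4,8,0,0,0,0.5],[0,0.4,8,0,0,0,0.5],[0,0.4,8,0,0,0,0.5],[0,0.4,8,0,0,0,0.5],[0,0.4,8,0,0,0,0.5],[0,0.4,8,0,0,0,0.5],[0,0,0,0,0,0,0.5]]])

```text
time_s: 5.22
tool_pos: [0.4866, 0.3722, 0.117]
ee_rot: [[0.938, -0.341, 0.066], [-0.064, 0.018, 0.998], [-0.342, -0.94, -0.004]]
wrist_force: [-0.1, -0.7, -2.8]
finger_gap: 0.0579
```

Run:
```python
from h import *
s=sense();print(s["finger_gap"],s["wrist_force"],s["q"])
for a in((.03,.04),(.003,.002)):
    R,p=place1(*a);delta(R,p)
```

```text
0.05789949518254423 [-0.0747 -0.7033 -2.7611] [-34.7313  42.1921   4.572   67.5392 -14.0913  87.3245  58.0419]
turn(deg) [ 0.07 -0.44 -0.07] shift(old axes) [ 0.1066 -0.0322 -0.2263] shift(new axes) [ 0.1049 -0.0323 -0.227 ]
turn(deg) [ 0.07 -0.44 -0.07] shift(old axes) [ 0.1126  0.014  -0.2261] shift(new axes) [ 0.1108  0.0139 -0.227 ]
```

Emit:
move_arm(commands=[[[0,0,0,0.018,-0.0055,-0.038,0.5],[0,0,0,0.018,-0.0055,-0.038,0.5],[0,0,0,0.018,-0.0055,-0.038,0.5],[0,0,0,0.018,-0.0055,-0.038,0.5],[0,0,0,0.018,-0.005,-0.038,0.5],[0,0,0,0.0165,-0.005,-0.0363,0.5],[0,0,0,0,0,0,0.5],[0,0,0,0,0,0,0.5]]])

```text
time_s: 6.22
tool_pos: [0.5802, 0.145, 0.1151]
ee_rot: [[0.939, -0.339, 0.06], [-0.055, 0.023, 0.998], [-0.34, -0.941, 0.003]]
wrist_force: [-0.6, 0.9, -2.9]
finger_gap: 0.0581
```

Run:
```python
from h import *
s=sense();print(s["finger_gap"],s["wrist_force"],s["tool_pos"])
for a in((.03,.04),(.003,.002)):
    R,p=place1(*a);delta(R,p)
def c(n,x,y,w,h,f):
    im=eyes.grab_frame(n);return cv2.resize(im[y:y+h,x:x+w,::-1],(w*f,h*f),interpolation=cv2.INTER_CUBIC)
q=proj("scene",[[.59,.14,.07]])[0].astype(int);k=proj("top",[[.59,.14,.07]])[0].astype(int)
M=np.hstack([c("scene",q[0]-28,q[1]-35,57,70,7),c("top",k[0]-28,k[1]-35,57,70,7)]);cv2.imwrite("pics/p1.png",M)
```

```text
0.05812551763192546 [-0.6282  0.8728 -2.9131] [0.5802 0.145  0.1151]
turn(deg) [-0.22  0.06  0.04] shift(old axes) [ 0.0036  0.0021 -0.0059] shift(new axes) [ 0.0037  0.0021 -0.0058]
turn(deg) [-0.22  0.06  0.04] shift(old axes) [ 0.0095  0.0483 -0.006 ] shift(new axes) [ 0.0096  0.0484 -0.0058]
```

View pics/p1.png

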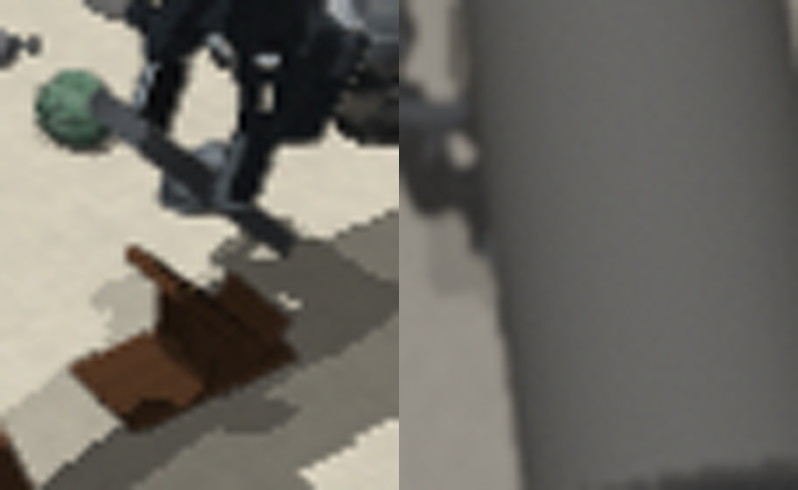

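The scene crop shows the slab edge-on from (100,100) to (290,250), parallel to and above the board, whose edge starts at (130,250). I'll lower it onto the board, stopping just short.

Emit:
move_arm(commands=[[[0,0,0,0.003,0.012,-0.006,0.5],[0,0,0,0.002,0.012,0,0.5],[0,0,0,0.002,0.011,0,0.5],[0,0,0,0.0015,0.006,0,0.5],[0,0,0,0.0005,0.003,0,0.5],[0,0,0,0,0,0,0.5],[0,0,0,0,0,0,0.5]]])

```text
time_s: 7.2
tool_pos: [0.5746, 0.1377, 0.0702]
ee_rot: [[0.939, -0.339, 0.061], [-0.057, 0.022, 0.998], [-0.34, -0.941, 0.001]]
wrist_force: [0.0, -0.5, -1.8]
finger_gap: 0.0581
```

Run:
```python
from h import *
s=sense();print(s["finger_gap"],s["wrist_force"],s["tool_pos"])
for a in((.003,.002),(0,0)):
    R,p=place1(*a);delta(R,p)
def c(n,x,y,w,h,f):
    im=eyes.grab_frame(n);return cv2.resize(im[y:y+h,x:x+w,::-1],(w*f,h*f),interpolation=cv2.INTER_CUBIC)
q=proj("scene",[[.59,.14,.06]])[0].astype(int)
cv2.imwrite("pics/p2.png",c("scene",q[0]-30,q[1]-30,60,60,9))
```

```text
0.0580756910105131 [ 0.0375 -0.5331 -1.7725] [0.5746 0.1377 0.0702]
turn(deg) [-0.15 -0.06  0.04] shift(old axes) [-0.0008  0.0043  0.0018] shift(new axes) [-0.0008  0.0043  0.0018]
turn(deg) [-0.15 -0.06  0.04] shift(old axes) [0.0009 0.0075 0.0018] shift(new axes) [0.0009 0.0075 0.0018]
```

View pics/p2.png

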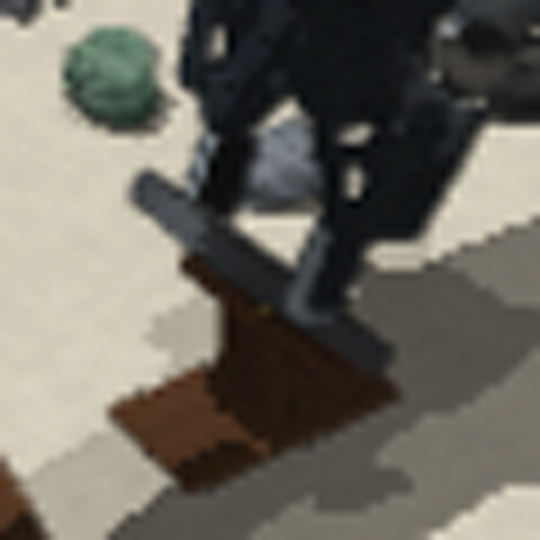

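The slab is just above the board and the ledge, with its foot end at about (385,365). I'll lower it a few mm more and check the force.

Emit:
move_arm(commands=[[[0,0,0,-0.0005,0.002,0.0015,0.5],[0,0,0,0,0.002,0,0.5],[0,0,0,0,0,0,0.5],[0,0,0,0,0,0,0.5]]])

```text
time_s: 7.75
tool_pos: [0.5723, 0.1392, 0.0661]
ee_rot: [[0.938, -0.34, 0.061], [-0.057, 0.022, 0.998], [-0.341, -0.94, 0.001]]
wrist_force: [1.1, 0.1, -2.1]
finger_gap: 0.0576
```

Emit:
move_arm(commands=[[[0,0,0,0.001,0.0015,0,0.5],[0,0,0,0.001,0.0015,0,0.5],[0,0,0,0,0,0,0.5],[0,0,0,0,0,0,0.5]]])

```text
time_s: 8.25
tool_pos: [0.5745, 0.1391, 0.0635]
ee_rot: [[0.94, -0.337, 0.061], [-0.057, 0.022, 0.998], [-0.338, -0.941, 0.002]]
wrist_force: [2.2, -1.1, 4.2]
finger_gap: 0.0578
```

Emit:
move_arm(commands=[[[0,0,0,0,0,0,0.72],[0,0,0,0,0,0,0.75],[0,0,0,0,0,0,0.8],[0,0,0,0,0,0,0.9],[0,0,0,0,0,0,0.9],[0,0,0,0,-0.01,0,0.9],[0,0,0,0,-0.03,0,0.9],[0,0,0,0,-0.05,0,0.9],[0,0,0,0,-0.05,0,0.9],[0,0,0,0,0,0,0.9]]])

```text
time_s: 9.5
tool_pos: [0.6244, 0.1359, 0.1996]
ee_rot: [[0.942, -0.329, 0.061], [-0.057, 0.023, 0.998], [-0.33, -0.944, 0.003]]
wrist_force: [0.7, 0.3, 1.3]
finger_gap: 0.0766
```

```bash
cat >> h.py <<'E'
def grasp2(d,yoff=0,n=0):
    # d: TCP position along slab axis from centre
    RL=lean();c=COR+RL[:,0]*(.065+d)+RL[:,1]*yoff+RL[:,2]*(.006+n)
    return RL,c
E
python3 - <<'E'
from h import *
s=sense();print(s["finger_gap"],s["wrist_force"],s["tool_pos"],s["q"])
def c(n,x,y,w,h,f):
    im=eyes.grab_frame(n);return cv2.resize(im[y:y+h,x:x+w,::-1],(w*f,h*f),interpolation=cv2.INTER_CUBIC)
q=proj("scene",[[.59,.14,.06]])[0].astype(int)
cv2.imwrite("pics/p3.png",c("scene",q[0]-30,q[1]-30,60,60,9))
RL=lean();a=-RL[:,0]
for zj in(RL[:,2],-RL[:,2]):
    R=tool(a,zj);
    for d in(.12,.027): delta(R,grasp2(d)[1])
E
```

```text
0.07660853020167047 [0.7452 0.3274 1.312 ] [0.6244 0.1359 0.1996] [-14.7154  45.7429   8.8342  49.5641 -10.401  103.8998  78.2084]
turn(deg) [ 47.81  80.31 -47.99] shift(old axes) [-0.1078  0.0802  0.0002] shift(new axes) [-0.0005 -0.0566 -0.1218]
turn(deg) [ 47.81  80.31 -47.99] shift(old axes) [-0.026   0.1245  0.0002] shift(new axes) [-0.0005  0.0364 -0.1218]
turn(deg) [-48.02 -80.57 -47.84] shift(old axes) [-0.1078  0.0802  0.0002] shift(new axes) [ 0.0005 -0.0566  0.1218]
turn(deg) [-48.02 -80.57 -47.84] shift(old axes) [-0.026   0.1245  0.0002] shift(new axes) [0.0005 0.0364 0.1218]
```

View pics/p3.png

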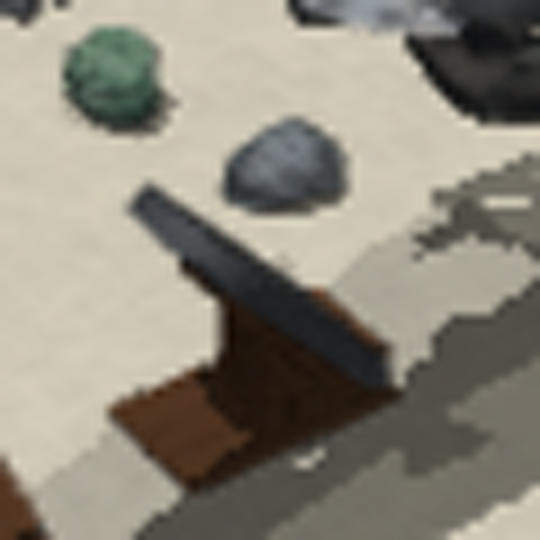

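The slab leans on the board with its foot on the ledge, and its rounded top is free at (145,195). Now I'll turn the tool to point down along the slab from its top.

Emit:
move_arm(commands=[[[0,0,0,-0.02,-0.02,0,0.7],[-4.37,-7.32,-4.35,0,0,0,0.7],[-4.37,-7.32,-4.35,0,0,0,0.7],[-4.37,-7.32,-4.35,0,0,0,0.7],[-4.37,-7.32,-4.35,0,0,0,0.7],[-4.37,-7.32,-4.35,0,0,0,0.7],[-4.37,-7.32,-4.35,0,0,0,0.7],[-4.37,-7.32,-4.35,0,0,0,0.7],[-4.37,-7.32,-4.35,0,0,0,0.7],[-4.37,-7.32,-4.35,0,0,0,0.7],[-4.37,-7.32,-4.35,0,0,0,0.7],[-4.37,-7.32,-4.35,0,0,0,0.7],[0,0,0,0,0,0,0.7],[0,0,0,0,0,0,0.7]]])

```text
time_s: 11.3
tool_pos: [0.6093, 0.1375, 0.2204]
ee_rot: [[0.061, 0.664, -0.745], [0.998, -0.041, 0.046], [-0.0, -0.747, -0.665]]
wrist_force: [0.4, 0.2, -0.6]
finger_gap: 0.0595
```

Run:
```python
from h import *
s=sense();print(s["finger_gap"],s["wrist_force"],s["tool_pos"],s["q"])
RL=lean();R=tool(-RL[:,0],-RL[:,2])
for d in(.12,.027): delta(R,grasp2(d)[1])
```

```text
0.059461121877144744 [ 0.4104  0.1896 -0.6061] [0.6093 0.1375 0.2204] [-29.3127   5.5508   4.6293 117.5368  45.0557  25.8618 115.8417]
turn(deg) [-0.31 -0.06 -0.07] shift(old axes) [-0.0004 -0.0294  0.1277] shift(new axes) [-0.0002 -0.0301  0.1275]
turn(deg) [-0.31 -0.06 -0.07] shift(old axes) [-0.0003  0.0636  0.1271] shift(new axes) [-0.0002  0.0629  0.1275]
```

Emit:
move_arm(commands=[[[0,0,0,0,-0.03,0,0.7],[0,0,0,0,0,0.035,0.7],[0,0,0,0,0,0.04,0.7],[0,0,0,0,0,0.04,0.7],[0,0,0,0,0,0.0125,0.7],[0,0,0,0,0,0,0.7],[0,0,0,0,0,0,0.7]]])

```text
time_s: 12.18
tool_pos: [0.4956, 0.1447, 0.1591]
ee_rot: [[0.061, 0.665, -0.744], [0.998, -0.04, 0.045], [0.0, -0.745, -0.667]]
wrist_force: [0.5, -0.4, -0.0]
finger_gap: 0.0598
```

Run:
```python
from h import *
s=sense();print(s["finger_gap"],s["wrist_force"],s["tool_pos"],s["q"])
RL=lean();R=tool(-RL[:,0],-RL[:,2])
for d in(.12,.027): delta(R,grasp2(d)[1])
im=eyes.grab_frame("scene");q=proj("scene",[[.55,.14,.1]])[0].astype(int)
save("pics/p4.png",im,(q[0]-38,q[1]-35,76,70),8)
```

```text
0.05976775085362658 [ 0.5442 -0.4265 -0.0372] [0.4956 0.1447 0.1591] [-34.6199  -0.0572  -0.8312 134.4097  67.8705  26.8686  83.4476]
turn(deg) [-0.19 -0.06 -0.02] shift(old axes) [-0.0006  0.0005  0.0018] shift(new axes) [-0.0006  0.0005  0.0018]
turn(deg) [-0.19 -0.06 -0.02] shift(old axes) [-0.0006  0.0935  0.0015] shift(new axes) [-0.0006  0.0935  0.0018]
```

View pics/p4.png

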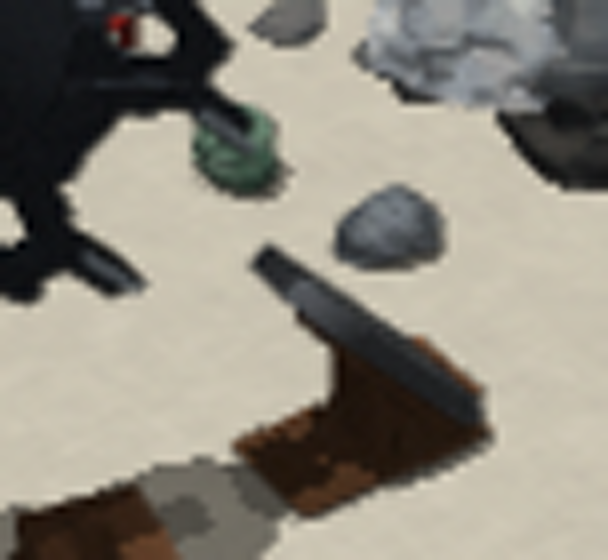

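Fingertips are at (245,125) and (135,285), so their midpoint (190,205) lies on the slab's axis line. I'll move in along the slab and close.

Emit:
move_arm(commands=[[[0,0,0,0,0.03,0.0018,0.7],[0,0,0,0,0.03,0,0.7],[0,0,0,0,0.02,0,0.7],[0,0,0,0,0.0135,0,0.7],[0,0,0,0,0,0,0.7],[0,0,0,0,0,0,0.7],[0,0,0,0,0,0,0.45],[0,0,0,0,0,0,0.3],[0,0,0,0,0,0,0.2],[0,0,0,0,0,0,0.1],[0,0,0,0,0,0,0],[0,0,0,0,0,0,0],[0,0,0,0,0,0,0],[0,0,0,0,0,0,0]]])

```text
time_s: 13.98
tool_pos: [0.5568, 0.14, 0.089]
ee_rot: [[0.061, 0.668, -0.742], [0.998, -0.041, 0.045], [-0.001, -0.743, -0.669]]
wrist_force: [0.0, -0.6, 5.7]
finger_gap: 0.0112
```

Emit:
move_arm(commands=[[[0,0,0,0,-0.006,-0.003,0],[0,0,0,0,-0.02,-0.005,0],[0,0,0,0,-0.04,-0.01,0],[0,0,0,0,-0.04,-0.02,0],[0,0,0,0,0,0,0]]])

```text
time_s: 14.6
tool_pos: [0.5132, 0.1441, 0.1942]
ee_rot: [[0.059, 0.668, -0.742], [0.998, -0.037, 0.047], [0.004, -0.744, -0.669]]
wrist_force: [0.2, -1.0, -2.5]
finger_gap: 0.0114
```

```bash
cat >> h.py <<'E'
SX=np.array([.958,-.287,0]);SX/=np.linalg.norm(SX);SLOT=np.array([.4255,.1035,.042])
def stand(h): # h: foot height
    return tool([0,0,-1],-SX),SLOT*[1,1,0]+np.array([0,0,h+.065+D])
RL=lean();D=(np.array([.5568,.14,.089])-COR)@RL[:,0]-.065
E
python3 - <<'E'
from h import *
s=sense();print(D,s["finger_gap"],s["wrist_force"],s["tool_pos"],s["q"])
for h in(.08,.016):
    R,p=stand(h);print(p);delta(R,p)
E
```

```text
0.027374211957382544 0.011368859843448145 [ 0.1517 -1.0221 -2.4672] [0.5132 0.1441 0.1942] [-33.8077  -2.1419   0.3931 130.1521  57.377   28.2447  96.7859]
[0.4255 0.1035 0.1724]
turn(deg) [41.74 12.58  5.07] shift(old axes) [-0.0459 -0.0409  0.0778] shift(new axes) [-0.0641  0.0218  0.0724]
[0.4255 0.1035 0.1084]
turn(deg) [41.74 12.58  5.07] shift(old axes) [-0.0461  0.0067  0.1205] shift(new axes) [-0.0641  0.0858  0.0724]
```

Emit:
move_arm(commands=[[[0,0,0,0,-0.015,0.01,0],[8.35,2.52,1.01,0,0,0,0],[8.35,2.52,1.01,0,0,0,0],[8.35,2.52,1.01,0,0,0,0],[8.35,2.52,1.01,0,0,0,0],[8.35,2.52,1.01,0,0,0,0],[0,0,0,0,0,0,0],[0,0,0,0,0,0,0]]])

```text
time_s: 15.6
tool_pos: [0.4948, 0.1395, 0.1933]
ee_rot: [[0.283, 0.036, -0.958], [0.959, -0.022, 0.282], [-0.01, -0.999, -0.041]]
wrist_force: [-0.4, 1.3, -2.0]
finger_gap: 0.0112
```

Run:
```python
from h import *
s=sense();print(s["finger_gap"],s["wrist_force"],s["tool_pos"],s["q"])
for h in(.08,.016):
    R,p=stand(h);delta(R,p)
```

```text
0.011238741023299855 [-0.4011  1.316  -2.0489] [0.4948 0.1395 0.1933] [-27.6157  13.8564  10.5311  97.62    -0.7729  67.1507 146.4397]
turn(deg) [ 2.33  0.25 -0.6 ] shift(old axes) [-0.0539  0.0192  0.0571] shift(new axes) [-0.0544  0.021   0.0561]
turn(deg) [ 2.33  0.25 -0.6 ] shift(old axes) [-0.0533  0.0832  0.0597] shift(new axes) [-0.0544  0.085   0.0561]
```

Emit:
move_arm(commands=[[[2.3,0.25,-0.6,0,0,0,0],[0,0,0,-0.027,0,0.028,0],[0,0,0,-0.0274,0.01,0.028,0],[0,0,0,0,0.026,0,0],[0,0,0,0,0,0,0],[0,0,0,0,0,0,0]]])

```text
time_s: 16.35
tool_pos: [0.4273, 0.1048, 0.1596]
ee_rot: [[0.286, 0.005, -0.958], [0.958, 0.003, 0.286], [0.004, -1.0, -0.004]]
wrist_force: [-0.1, -0.3, -3.1]
finger_gap: 0.0111
```

Run:
```python
from h import *
s=sense();print(s["finger_gap"],s["wrist_force"],s["tool_pos"],s["ee_rot"][:,1])
for h in(.06,.016):
    R,p=stand(h);delta(R,p)
im=eyes.grab_frame("scene");q=proj("scene",[[.4255,.1035,.06]])[0].astype(int);x,y=q-[25,30]
o=cv2.resize(im[y:y+60,x:x+50,::-1],None,fx=10,fy=10,interpolation=cv2.INTER_CUBIC)
T=s["tool_pos"];SY=np.array([.287,.958,0])
foot=T+np.array(s["ee_rot"])[:,1]*(.065+D)
Rt=np.array(s["ee_rot"])
box=[foot+a*Rt[:,2]*.006+b*Rt[:,0]*.03 for a,b in((1,1),(1,-1),(-1,-1),(-1,1))]
slot=[SLOT+a*SX*.00725+b*SY*.0325 for a,b in((1,1),(1,-1),(-1,-1),(-1,1))]
o2=o.copy()
for P,c in((box,(0,255,0)),(slot,(0,0,255))):
    cv2.polylines(o2,[((proj("scene",P)-[x,y]+.5)*10).astype(int)],True,c,1)
cv2.imwrite("pics/s1.png",cv2.resize(np.hstack([o,o2]),(800,480)))
print("foot",foot)
```

```text
0.011109319069720958 [-0.0967 -0.3472 -3.099 ] [0.4273 0.1048 0.1596] [ 0.0047  0.0027 -1.    ]
turn(deg) [0.21 0.08 0.23] shift(old axes) [-0.0017  0.0072  0.0014] shift(new axes) [-0.0017  0.0073  0.0013]
turn(deg) [0.21 0.08 0.23] shift(old axes) [-0.0019  0.0512  0.0015] shift(new axes) [-0.0017  0.0513  0.0013]
foot [0.4277 0.105  0.0673]
```

View pics/s1.png

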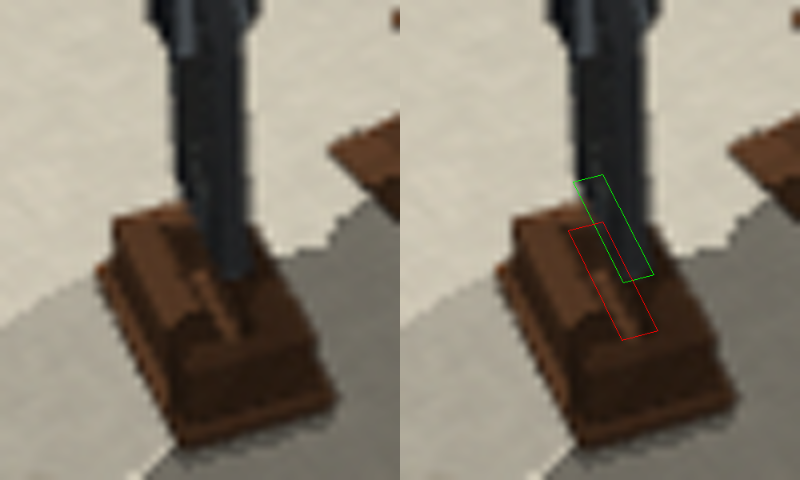

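The predicted foot outline (green) matches the seen slab foot near (635,280) to within about 1.5 mm. The slot (red) also fits, with the real mouth slightly to its left. I'll apply a small correction and lower to the mouth.

Emit:
move_arm(commands=[[[0.2,0.1,0.2,-0.003,0,0.0015,0],[0,0,0,0,0.01,0,0],[0,0,0,0,0.01,0,0],[0,0,0,0,0.005,0,0],[0,0,0,0,0,0,0],[0,0,0,0,0,0,0]]])

```text
time_s: 17.15
tool_pos: [0.4251, 0.1017, 0.1336]
ee_rot: [[0.289, -0.001, -0.957], [0.957, 0.0, 0.289], [-0.0, -1.0, 0.001]]
wrist_force: [1.8, -0.1, -3.1]
finger_gap: 0.0111
```

Run:
```python
from h import *
s=sense();print(s["finger_gap"],s["wrist_force"],s["tool_pos"],s["ee_rot"][:,1])
im=eyes.grab_frame("scene");q=proj("scene",[[.4255,.1035,.045]])[0].astype(int);x,y=q-[20,20]
o=cv2.resize(im[y:y+40,x:x+40,::-1],None,fx=14,fy=14,interpolation=cv2.INTER_CUBIC)
cv2.imwrite("pics/s2.png",np.clip(o*2.2,0,255).astype(np.uint8))
```

```text
0.011142430559322916 [ 1.7933 -0.1327 -3.0535] [0.4251 0.1017 0.1336] [-0.0011  0.0001 -1.    ]
```

View pics/s2.png

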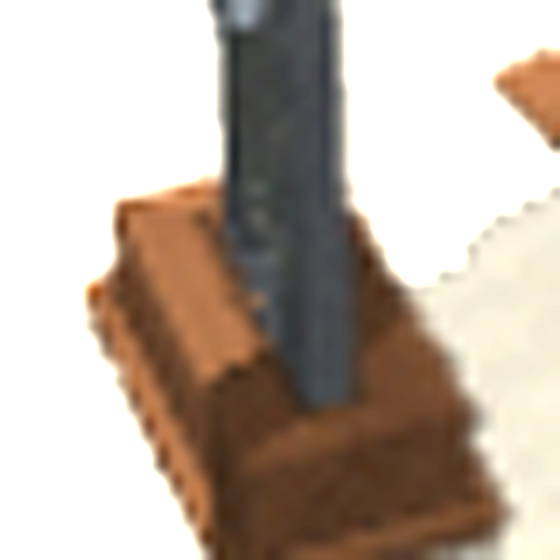

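The foot sits at the slot mouth, its near corner at about (330,405), with no contact force. Continuing down slowly.

Emit:
move_arm(commands=[[[0,0,0,0,0.002,0,0],[0,0,0,0,0.002,0,0],[0,0,0,0,0.002,0,0],[0,0,0,0,0,0,0]]])

```text
time_s: 17.7
tool_pos: [0.4251, 0.1017, 0.1277]
ee_rot: [[0.289, -0.001, -0.957], [0.957, 0.0, 0.289], [-0.0, -1.0, 0.001]]
wrist_force: [0.6, 0.3, -3.7]
finger_gap: 0.0114
```

Emit:
move_arm(commands=[[[0,0,0,0,0.003,0,0],[0,0,0,0,0.003,0,0],[0,0,0,0,0.003,0,0],[0,0,0,0,0.003,0,0],[0,0,0,0,0.003,0,0],[0,0,0,0,0.001,0,0],[0,0,0,0,0,0,0],[0,0,0,0,0,0,0]]])

```text
time_s: 18.7
tool_pos: [0.4251, 0.1017, 0.1118]
ee_rot: [[0.289, -0.001, -0.957], [0.957, 0.0, 0.289], [0.0, -1.0, 0.001]]
wrist_force: [1.9, 0.8, -3.1]
finger_gap: 0.0112
```

Emit:
move_arm(commands=[[[0,0,0,0,0.001,0,0],[0,0,0,0,0.001,0,0],[0,0,0,0,0.001,0,0],[0,0,0,0,0,0,0],[0,0,0,0,0,0,0]]])

```text
time_s: 19.32
tool_pos: [0.4252, 0.1019, 0.1094]
ee_rot: [[0.289, -0.001, -0.957], [0.957, 0.001, 0.289], [0.0, -1.0, 0.001]]
wrist_force: [0.7, -0.5, 4.6]
finger_gap: 0.011
```

The force step at foot height of about 17 mm fits the slot floor. Releasing and backing off upward.

Emit:
move_arm(commands=[[[0,0,0,0,0,0,0.2],[0,0,0,0,0,0,0.3],[0,0,0,0,0,0,0.5],[0,0,0,0,0,0,0.6],[0,0,0,0,0,0,0.6],[0,0,0,0,-0.01,0,0.6],[0,0,0,0,-0.03,0,0.6],[0,0,0,0,-0.05,0,0.6],[0,0,0,0,-0.05,0,0.6],[0,0,0,0.05,-0.02,0,0.6],[0,0,0,0.06,0,0,0.6],[0,0,0,0.06,0,0,0.6],[0,0,0,0,0,0,0.6],[0,0,0,0,0,0,0.6]]])

```text
time_s: 21.08
tool_pos: [0.4743, 0.2638, 0.269]
ee_rot: [[0.289, -0.001, -0.957], [0.957, -0.001, 0.289], [-0.001, -1.0, 0.001]]
wrist_force: [-0.0, -1.2, 0.1]
finger_gap: 0.051
```

Run:
```python
from h import *
s=sense();print(s["finger_gap"],s["wrist_force"],s["tool_pos"],s["time_s"])
im=eyes.grab_frame("scene")
cv2.imwrite("pics/e1.png",cv2.resize(im[120:270,110:340,::-1],None,fx=3.4,fy=3.4,interpolation=cv2.INTER_CUBIC))
# top of slab expected at z=.016+.130
q=proj("scene",[[.4255,.102,.146],[.4255,.102,.042]]);print("expected top/mouth px in crop",(q-[110,120])*3.4)
```

```text
0.05098374028195496 [-0.005  -1.2172  0.0719] [0.4743 0.2638 0.269 ] 21.075
expected top/mouth px in crop [[416.5662 274.5736]
 [419.2731 363.058 ]]
```

View pics/e1.png

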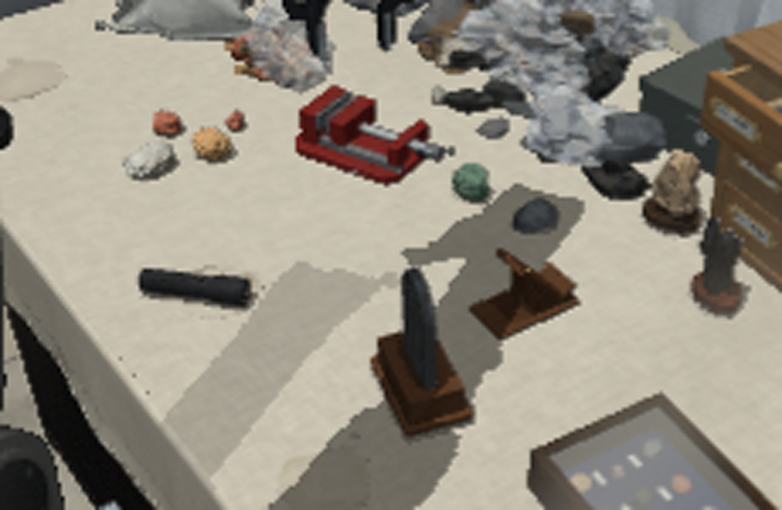

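The slab stands upright in the slot with its top at (412,268), and the bystanders look undisturbed. The top is a few pixels higher than expected, so I'll check the seating depth numerically.

Run:
```python
from h import *
SY=np.array([.287,.958,0]);t=np.deg2rad(np.arange(0,181,3))
im=eyes.grab_frame("scene").astype(int);tp=eyes.grab_frame("top").astype(int)
q=proj("scene",[[.4255,.102,.12]])[0].astype(int)
x0=q[0]-14;sub=im[q[1]-25:q[1]+12,x0:x0+28]
m=(sub.max(2)<85)
ys,xs=np.nonzero(m);print("scene rows",[(int(y+q[1]-25),int(xs[ys==y].min()+x0),int(xs[ys==y].max()+x0)) for y in np.unique(ys)][:12:2])
print("top col",im[q[1]-22:q[1]-2,231:234].mean(2).astype(int).tolist())
for lift in(0,.005):
  for tilt in(-4,0,4):
    X=SX*np.cos(np.deg2rad(tilt))-np.array([0,0,np.sin(np.deg2rad(tilt))]);Z=np.cross(X,SY)
    base=np.array([.425,.102,.016+lift])
    P=np.vstack([base+Z*.1+np.outer(np.cos(t),SY)*.03+np.outer(np.sin(t),Z)*.03+s*X*.006 for s in(-1,1)])
    a=proj("scene",P);b=proj("top",P);i=a[:,1].argmin();print(lift,tilt,"scene apex",a[i],"minx@y205",a[:,0].min(),a[:,0].max(),"top bbox",b.min(0),b.max(0))
k=proj("top",[[.425,.102,.13]])[0].astype(int);sb=tp[k[1]-16:k[1]+16,k[0]-25:k[0]+25];S=sb.max(2)-sb.min(2)
mm=((sb.max(2)<110)&(S<14)).astype(np.uint8);n,l,st,c=cv2.connectedComponentsWithStats(mm);
for j in range(1,n):
    if st[j][4]>20:print("top comp",st[j][:2]+k-[25,16],st[j][2:],c[j]+k-[25,16])
```

```text
scene rows [(199, 230, 232), (201, 228, 233), (203, 228, 234), (205, 228, 235), (207, 228, 235), (209, 229, 235)]
top col [[187, 190, 191], [186, 189, 190], [189, 189, 189], [189, 188, 188], [189, 189, 189], [192, 190, 189], [191, 191, 189], [186, 187, 186], [105, 106, 105], [107, 107, 107], [106, 108, 109], [108, 109, 107], [113, 110, 108], [178, 141, 129], [38, 61, 131], [43, 42, 64], [45, 47, 46], [46, 52, 51], [34, 61, 58], [33, 53, 58]]
0 -4 scene apex [229.5332 198.9127] minx@y205 225.1497569764935 235.62819963172456 top bbox [248.745  227.4147] [271.8368 238.8496]
0 0 scene apex [232.4379 198.2993] minx@y205 227.50450490739624 237.91345125170795 top bbox [249.5409 224.8738] [272.6219 236.0907]
0 4 scene apex [235.2205 197.8449] minx@y205 229.73159252621207 240.2283016585333 top bbox [250.3322 222.2958] [273.4063 233.4974]
0.005 -4 scene apex [229.4843 197.5951] minx@y205 225.0886470284882 235.59665392412018 top bbox [248.6908 227.4708] [271.8931 238.9618]
0.005 0 scene apex [232.3977 196.9813] minx@y205 227.45060286001987 237.8888553768216 top bbox [249.4905 224.9177] [272.6821 236.1888]
0.005 4 scene apex [235.1886 196.5293] minx@y205 229.68433306161467 240.21068089089792 top bbox [250.2857 222.3276] [273.4701 233.5827]
top comp [237 214] [10 10 51] [241.5098 216.6471]
top comp [250 214] [28  8 82] [264.5732 216.3537]
top comp [249 224] [ 24  12 177] [260.7684 229.6271]
top comp [254 231] [ 32  15 221] [273.9186 240.4299]
```

```bash
python3 -c "
from plant import ctrl;print(ctrl.job_done())"
```

```text
the job is handed in; nothing more can be done
None
```

The stone slice is standing upright in the slot of the wooden stand, and I handed the job in at about 21 s of the 64 s allowed.

**What I did:**
1. Gripped the slice across its width and leaned it on the sloping rest with its foot on the ledge.
2. Let go and backed off; a picture showed it leaning there on its own.
3. Took it afresh by its rounded top, turned it upright and lowered it foot first into the slot until it touched the floor.
4. Opened the gripper and moved the hand well clear.

**Last checks:**
- **Depth:** going down, the force read from -3.1 to +4.6 N at about the floor height, with no jamming above it. The rounded top then showed at about row 198.7, against 198.3 expected for full depth and 197.0 if it were 5 mm too high.
- **Lean:** it looks upright, with at most the small lean the slot's play allows.
- **Bystanders:** the torch, viewing stone and green stone look undisturbed in the last picture. I judged this by eye and did not measure their positions again.
- **Disagreements:** the two cameras differed by about 3 mm on the slot's position. My estimates of the rest's sideways position differed by about 7 mm, so I used a value in between. The slice seated properly both times.

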